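# Unclamp the drawer flap and hold it open

### The arm

A 6-joint arm with a two-finger parallel gripper is mounted at the origin on the work surface. World frame = base frame: x ahead of the robot, y to its left, z up, the work surface at z = 0. Lengths are in m, angles in rad, forces in N, time in s.
With the tool pointing down it reaches from about 0.35 to 0.775 m from the base axis. Payload 7.3 kg.
Tool frame: the origin (TCP) lies where the fingers leave the gripper's body, on its centre line; the fingertips stand 66 mm ahead of it and the grasp point (between the pads) lies 47 mm ahead of it; z points along the fingers, x is the direction in which the jaws open and shut, and the axes are right-handed (so a half turn about z gives the same grasp; the last joint's range is limited). The gripper opens to 92 mm and grips with 3 to 60 N. Pads are 19 mm wide; open, the fingers measure 130 mm over their backs; the gripper's body (75 mm by 190 mm) begins 47 mm behind the grasp point.
Start: joints at [-0.146, 0.342, 1.524, -0, 1.275, -0.146], TCP at [0.525, 0, 0.292] pointing down, gripper open.
Joint ranges: [-2.53, 2.53], [-0.77, 2.02], [0.04, 2.7], [-1, 4.14], [0.28, 2.66], [-3.11, 3.11]. Speed limits (rad/s): [2.57, 2.57, 3.14, 3.14, 3.14, 3.14].

### API

Orientations are given as [roll, pitch, yaw] about the fixed x, y, z axes, in that order (R = Rz(yaw) Ry(pitch) Rx(roll)).
In Python, from station import env gives the robot as it stands.
- The arm moves only by the shell command python3 -m crank 'ROWS' [OPENING]. ROWS is JSON, a list of rows, each a list of 6 numbers: the shift along the world's x, y, z in m, then the turn, a rotation vector about the world's x, y, z in rad. In form: [[dx, dy, dz, wx, wy, wz], ...]. A call has 1 to 12 rows; each row is the pose to reach, as a shift and turn from the pose commanded when the call began; what a row does not reach only later rows make up. A row lasts 1/8 s, in which the tool goes at most 62.5 mm and 10.7 degrees, less where a joint would pass 70% of its speed; a pose out of reach is approached as far as the arm can. A call with a gripper value outside its range is refused whole. OPENING is the closure, from -1 (fully open) to 1 (shut), set as the call begins (- or left out, the last holds). The fingers move at their own pace and stop on an object; the grip force is fixed at half the most. Time passes only in rows, so rows that repeat a pose let the fingers close. It gives the time, the measured TCP pose, the force and the opening at its end, in the units of the state.
- env.get_obs(): the state, without advancing time (a new reading comes with each control period).
- env.snapshot(name): name is "scene" or "side" or "wrist"; returns (picture, depth): 384x512x3 uint8, red, green, blue; 384x512 float32, m along the optical axis (not along the pixel's ray), 0 where there is no reading.
- env.get_calibration(name): a dict with "fovy" (degrees; the focal length in pixels is half the picture's height over the tangent of half this angle, whatever the lens; pixels are square), "cx", "cy" (the principal point, pixels), "rvec" (rotation vector, rad) and "tvec" (3), from world to camera coordinates, as OpenCV has them. Camera axes: x right, y down, z forward; pixel columns grow to the right and rows downward; lengths in m; the calibration is good to about 2 mm. A picture is of the moment at which its call begins: read the wrist's pose just before it. get_calibration takes no time and is no camera call; for the wrist camera it gives the pose at the moment of the call.
- env.job_done(): hands the job in, once; it reports no verdict.
The state is a dict: "time_s": time; "joint_pos": joint angles; "joint_velocities": joint speeds; "joint_torque": joint torques, N m; "eef_pos": TCP position; "eef_rot": TCP orientation; "contact_force": force on the tool from outside, world axes, zero at the start; "wrist_torque": the same for the moment, N m; "finger_gap": finger opening in m.
Only numpy, scipy, OpenCV 4.12 (cv2) and the standard library are available. Lean on these libraries where they do the work, as an engineer would, in place of code of your own. Each camera call takes 0.05 s, during which the arm holds its last target.

### The job

The wooden flap over the pulled-out drawer is kept down by the small clamp lever at its left side. First swing that lever up and right over, out of the flap's way, and leave it open; then lift the flap by the tab on its front edge and hold it open at 50 degrees from flat (within five degrees) so that the ramekins underneath can be reached. It falls shut if let go, so finish still holding it there, at rest, and leave everything else where it stands.

Things in the scene. Friction and masses are not known exactly. Their poses are not given: they have to be found in the camera images.
- drawer_unit: White fixed drawer unit, drawer pulled out towards the robot. Origin on the counter below the middle of the flap's hinge line; x from the drawer's front to the case, y along the hinge line (robot's left), z up. Case x +20 to +210 mm, 310 wide, 110 high; drawer to x -178, walls 72 high. Grey clamp block on its left (+y) wall: x -127 to -83, y 130 to 160, top at z 108.
- flap (a joint): Angle of the wooden flap (rad): 0 flat over the drawer, grows as its front edge rises, stop at 1.4. No spring, hardly any friction: falls shut from every angle. About 0.3 kg. Plate 8 mm thick, 220 wide, unit x -6 to -178 mm, top at z 82 when flat. A tab sticks out of the middle of its front edge, beyond the drawer's front, with free space below it.
- flap_tab (a point): Grip point in the middle of the flap's tab, 215 mm from the hinge line (unit x -215, y 0, z 78 mm when flat), 37 mm beyond the plate's edge. Tab 24 mm wide (along the hinge line), 10 mm thick, ends 23 mm beyond this point. Moves with the flap; pinched across its width it can turn between the fingers as the flap rises.
- flap_hinge (a point): Middle of the flap's hinge line, fixed on the unit at x 0, y 0, z 78 mm; its axes are the unit's.
- clamp_lever (a joint): Angle of the steel clamp lever (rad): 0 shut, level over the flap's left edge, its rubber foot 2 mm above the flap; grows as its end swings up and outwards to the left (+y); 1.57 upright, stop at 1.9 leaning out. Starts at 0 to 0.2. Stiff hinge (0.1 N m, about 1.5 N at the grip): stays where it is left. While shut it bears on the flap.
- clamp_grip (a point): Grip point on the peg that stands up from the lever's free end (12 x 12 mm, its top 42 mm above the lever's axis). With the lever shut this point lies 65 mm towards the unit's -y from the axis and 27 mm above it, 15 mm below the peg's top, 43 mm above the flap. Moves with the lever.
- clamp_hinge (a point): The lever's axis, along the unit's x, fixed in the clamp block at the unit's x -105, y 145, z 98 mm; its axes are the unit's. The lever is 14 mm wide along x and swings in the plane across it.
- ramekin_a: glass ramekin, 84 dia x 42 mm, in the drawer under the flap; origin under its centre; leave alone
- ramekin_b: second glass ramekin, same size, beside the first; origin under its centre; leave alone
- cake_lifter: steel offset cake lifter with black handle, about 285 mm long, lying on the counter right of the drawer; leave alone
- embosser: blue plastic fondant embosser, 68 dia x 47 mm, standing on the counter left of the drawer; origin under its centre; leave alone
- chopstick_rest: bamboo chopstick rest, 22 x 60 x 14 mm, on the counter in front and right of the drawer; leave alone
- cutter_ring: steel cutter ring, 64 dia x 30 mm, on the counter in front and left of the drawer; origin under its centre; leave alone
- sprinkle_jar: small jar, 48 dia x 75 mm, on top of the drawer unit's case; leave alone

How it is judged:
By the outcome, as a careful person would: the job done as asked, in the order asked, and still so for the second after the job is handed in, while the arm keeps its last pose, push and grip.
It also fails if it takes over 48 s, if anything falls off the work surface, if the arm or the gripper's body presses on something with over 40 N, if the wrist force passes 120 N, or if a joint passes its speed limit or range.

## Working session

There is one attempt and no reset: what is moved stays moved. The work goes in short steps, Python scripts to look and compute and a shell command to move; the robot and the scene stay as the last step left them, time stands still between calls to the robot, and variables do not carry over. Pictures are saved under pics/ and viewed, and the job is handed in when it is done.

```bash
ls; mkdir -p pics
python3 - <<'E'
from station import env
import cv2,numpy as np
o=env.get_obs()
for k,v in o.items(): print(k,np.round(v,3))
for n in("scene","side","wrist"):
    c=env.get_calibration(n); print(n,c)
    p,d=env.snapshot(n); cv2.imwrite(f"pics/{n}0.png",p[:,:,::-1]); np.save(f"pics/{n}0.npy",d)
    np.savez(f"pics/{n}0.npz",p=p,d=d,**{k:np.array(v) for k,v in c.items()})
E
```

```text
pics
time_s 0.0
joint_pos [-0.146  0.343  1.525 -0.     1.275 -0.146]
joint_velocities [-0.001  0.001 -0.001 -0.    -0.    -0.001]
joint_torque [ 1.0000e-03 -4.3125e+01 -2.4422e+01  7.2000e-02  5.6000e-02 -0.0000e+00]
eef_pos [0.525 0.    0.292]
eef_rot [-3.141e+00  2.000e-03  0.000e+00]
contact_force [-0.399 -0.167  0.325]
wrist_torque [0.039 0.006 0.036]
finger_gap 0.092
scene {'fovy': 55.65357975734457, 'cx': 253.19320703273485, 'cy': 189.78163960610186, 'rvec': array([ 1.10696327,  2.3166315 , -1.07867257]), 'tvec': array([ 0.31841118, -0.23727177,  1.41118193])}
side {'fovy': 43.58228943836028, 'cx': 256.0961440016076, 'cy': 189.84385466533976, 'rvec': array([ 1.97781817, -0.75687311,  0.41312978]), 'tvec': array([-0.37460353,  0.3001806 ,  0.76556774])}
wrist {'fovy': 70.2926286264497, 'cx': 257.6883441344423, 'cy': 189.75963252350573, 'rvec': array([-2.85299593e+00, -4.08727218e-04,  2.16143894e-03]), 'tvec': array([-0.52384221, -0.03536606,  0.3903701 ])}
```

View pics/scene0.png

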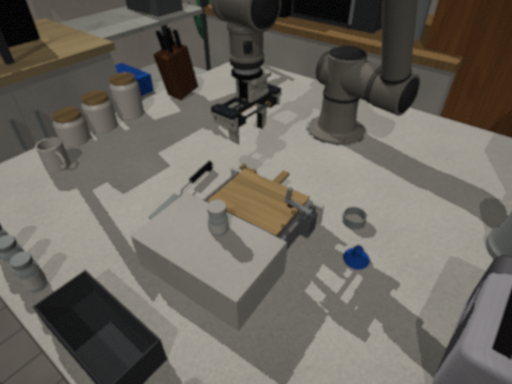

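View pics/side0.png

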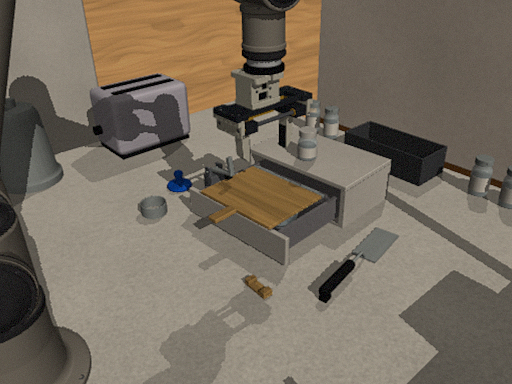

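View pics/wrist0.png

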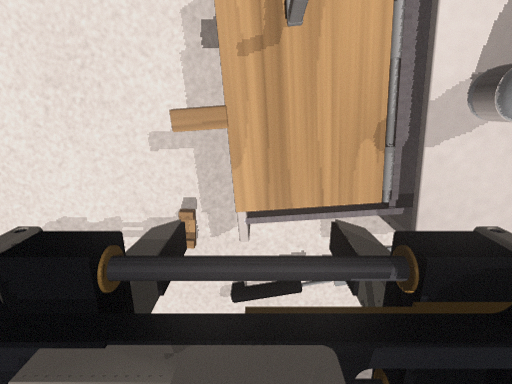

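The pictures show the following:
- **Wrist:** the flap is turned a few degrees. The tab is near (198,118), the right corners near (236,211) and (386,204), and the peg near (295,10).
- **Scene:** the lever is near (300,200).
- **Side:** the tab is near (222,216).

Next I'll measure the flap and the lever.

```bash
cat > h.py <<'E'
import numpy as np,cv2
def load(f):
    z=np.load(f); return {k:z[k] for k in z}
def world(s):
    d=s['d'];h,w=d.shape
    f=h/2/np.tan(np.radians(float(s['fovy']))/2)
    v,u=np.mgrid[0:h,0:w]
    P=np.stack([(u-s['cx'])/f*d,(v-s['cy'])/f*d,d],-1)
    R=cv2.Rodrigues(s['rvec'])[0]
    W=(P-s['tvec'])@R
    W[d<=0]=np.nan
    return W
def snap(env,n,tag):
    c=env.get_calibration(n);p,d=env.snapshot(n)
    s=dict(p=p,d=d,**{k:np.array(v) for k,v in c.items()})
    np.savez(f'pics/{tag}.npz',**s); cv2.imwrite(f'pics/{tag}.png',p[:,:,::-1]); return s
E
python3 - <<'E'
from h import *
for n in("wrist","scene","side"):
    s=load(f'pics/{n}0.npz');W=world(s)
    hsv=cv2.cvtColor(s['p'],cv2.COLOR_RGB2HSV)
    m=(hsv[...,0]>8)&(hsv[...,0]<25)&(hsv[...,1]>90)&(hsv[...,2]>60)
    m&=(W[...,2]>0.065)&(W[...,2]<0.1)&(W[...,0]>0.3)&(W[...,0]<.9)&(abs(W[...,1])<.4)
    P=W[m]; print(n,len(P),np.nanmedian(P[:,2]),np.nanmin(P,0),np.nanmax(P,0))
    k,lab,st,ce=cv2.connectedComponentsWithStats(m.astype(np.uint8))
    i=1+np.argmax(st[1:,4]);P=W[lab==i]
    r=cv2.minAreaRect((P[:,:2]*1000).astype(np.float32)); print(r,cv2.boxPoints(r))
    # lines: front edge & sides via open (remove tab)
    mm=cv2.morphologyEx((lab==i).astype(np.uint8),cv2.MORPH_OPEN,np.ones((31,31)) if n=='wrist' else np.ones((19,19)))
    P=W[mm>0]; r=cv2.minAreaRect((P[:,:2]*1000).astype(np.float32)); print('open',r,cv2.boxPoints(r).round())
    t=(lab==i)&(mm==0)
E
```

```text
wrist 34306 0.08130699390006159 [ 0.43024475 -0.04339847  0.0690782 ] [0.67063766 0.17760477 0.09778408]
((547.2720947265625, 70.59555053710938), (233.7436981201172, 222.00732421875), 4.102940559387207) [[422.75763  172.95271 ]
 [438.6419   -48.48564 ]
 [671.78656  -31.761612]
 [655.9023   189.67674 ]]
open ((609.427490234375, 74.36097717285156), (102.22549438476562, 210.45079040527344), 4.294185161590576) [[551. 175.]
 [566. -34.]
 [668. -27.]
 [653. 183.]]
scene 3268 0.08246000919491094 [ 0.43731339 -0.04803519  0.06528577] [0.66510823 0.1929496  0.09537412]
((550.4105224609375, 68.85494995117188), (226.0016326904297, 234.4998779296875), 3.835817337036133) [[429.8191   178.28273 ]
 [445.5066   -55.691814]
 [671.00195  -40.57283 ]
 [655.31445  193.40172 ]]
open ((607.7832641601562, 79.65312957763672), (98.47540283203125, 120.40675354003906), 38.228057861328125) [[532.  96.]
 [606.   2.]
 [684.  63.]
 [609. 157.]]
side 4156 0.08217942823560768 [ 0.42881343 -0.04375346  0.07040726] [0.66897266 0.20534802 0.09730919]
((549.3129272460938, 78.82218933105469), (241.80126953125, 238.53343200683594), 3.550940990447998) [[421.2575   190.37183 ]
 [436.0313   -47.703648]
 [677.36835  -32.727448]
 [662.59454  205.34802 ]]
open ((560.7276611328125, 69.03280639648438), (231.0264129638672, 159.12457275390625), 52.1741943359375) [[427.  27.]
 [553. -71.]
 [694. 111.]
 [569. 209.]]
```

Run:
```python
from h import *
a=np.radians(4.1);R=np.array([[np.cos(a),-np.sin(a),0],[np.sin(a),np.cos(a),0],[0,0,1]])
H=np.array([.6695,.0794,0])
for n in("wrist","scene","side"):
    s=load(f'pics/{n}0.npz');W=world(s); U=(W-H)@R*1000
    hsv=cv2.cvtColor(s['p'],cv2.COLOR_RGB2HSV)
    m=(hsv[...,0]>8)&(hsv[...,0]<25)&(hsv[...,1]>90)&(hsv[...,2]>60)
    x,y,z=U[...,0],U[...,1],U[...,2]
    m&=(abs(z-82)<7)
    T=m&(x<-190)&(x>-240)&(abs(y)<40)
    P=U[T]; print(n,'tab n',len(P),'x',P[:,0].min().round(1),'y pct',np.percentile(P[:,1],[1,50,99]).round(1),'slope',np.polyfit(P[:,0],P[:,1],1).round(3),'z',np.median(P[:,2]).round(1))
    for y0 in (-90,-50,50,90):
        q=m&(abs(y-y0)<8)&(x>-250)&(x<20); 
        if q.sum()>5: print('  y0',y0,'x',np.percentile(U[q][:,0],[.5,99.5]).round(1))
    for x0 in (-150,-60,-30):
        q=m&(abs(x-x0)<8)&(abs(y)<150)
        if q.sum()>5: print('  x0',x0,'y',np.percentile(U[q][:,1],[.5,99.5]).round(1))
    # lever/peg: points above flap near block
    q=(x>-130)&(x<-80)&(y>20)&(y<190)&(z>88)&(z<200)
    print('  lever pts',q.sum())
    for y0 in range(30,180,10):
        k=q&(abs(y-y0)<5)
        if k.sum()>2: print('   y',y0,'n',k.sum(),'zmax %.0f'%np.percentile(z[k],97),'zmed %.0f'%np.median(z[k]),'x',np.percentile(x[k],[3,97]).round())
```

```text
wrist tab n 997 x -239.4 y pct [-8.4  3.  13.9] slope [2.000e-03 3.369e+00] z 82.3
  y0 -90 x [-178.8   -8.8]
  y0 -50 x [-178.7   -9.3]
  y0 50 x [-179.   -9.]
  y0 90 x [-179.1   -9.4]
  x0 -150 y [-104.6  108.2]
  x0 -60 y [-104.7  101.8]
  x0 -30 y [-104.8   99.7]
  lever pts 495
   y 80 n 391 zmax 147 zmed 128 x [-113. -102.]
   y 90 n 80 zmax 139 zmed 110 x [-114. -113.]
   y 100 n 24 zmax 110 zmed 104 x [-114. -112.]
scene tab n 66 x -232.5 y pct [-3.   7.3 17.2] slope [ 0.062 20.291] z 83.4
  y0 -90 x [-178.3  -18.2]
  y0 -50 x [-174.4  -19.6]
  y0 50 x [-169.2   -7.7]
  y0 90 x [-172.6   -8. ]
  x0 -150 y [-104.4  113.9]
  x0 -60 y [-103.8  114. ]
  x0 -30 y [-102.7  113.9]
  lever pts 373
   y 80 n 13 zmax 132 zmed 116 x [-102.  -99.]
   y 90 n 75 zmax 150 zmed 127 x [-110.  -99.]
   y 100 n 39 zmax 149 zmed 109 x [-113.  -99.]
   y 110 n 23 zmax 111 zmed 108 x [-112.  -99.]
   y 120 n 20 zmax 109 zmed 106 x [-112.  -99.]
   y 130 n 21 zmax 107 zmed 105 x [-112.  -99.]
   y 140 n 46 zmax 110 zmed 104 x [-122.  -85.]
   y 150 n 79 zmax 110 zmed 102 x [-125.  -83.]
   y 160 n 57 zmax 109 zmed 90 x [-125.  -85.]
side tab n 198 x -239.5 y pct [-12.9  -3.8  11.7] slope [-0.025 -8.374] z 82.7
  y0 -90 x [-179.9  -10. ]
  y0 -50 x [-179.9  -10.7]
  y0 50 x [-180.    -9.5]
  y0 90 x [-179.7  -11.2]
  x0 -150 y [-109.7  109. ]
  x0 -60 y [-110.6  106. ]
  x0 -30 y [-109.6  108.3]
  lever pts 353
   y 80 n 95 zmax 150 zmed 126 x [-113. -101.]
   y 90 n 62 zmax 149 zmed 111 x [-114. -101.]
   y 100 n 19 zmax 111 zmed 106 x [-114. -105.]
   y 110 n 15 zmax 110 zmed 107 x [-114. -102.]
   y 120 n 13 zmax 107 zmed 105 x [-114. -101.]
   y 130 n 27 zmax 107 zmed 103 x [-125.  -91.]
   y 140 n 76 zmax 109 zmed 101 x [-129.  -88.]
   y 150 n 43 zmax 109 zmed 102 x [-128.  -89.]
```

Run:
```python
import cv2
a=cv2.imread('pics/scene0.png')[150:260,190:370];b=cv2.imread('pics/side0.png')[130:260,160:340]
cv2.imwrite('pics/c1.png',cv2.resize(a,None,fx=4,fy=4,interpolation=cv2.INTER_CUBIC));cv2.imwrite('pics/c2.png',cv2.resize(b,None,fx=4,fy=4,interpolation=cv2.INTER_CUBIC))
```

```text
(no output)
```

View pics/c1.png

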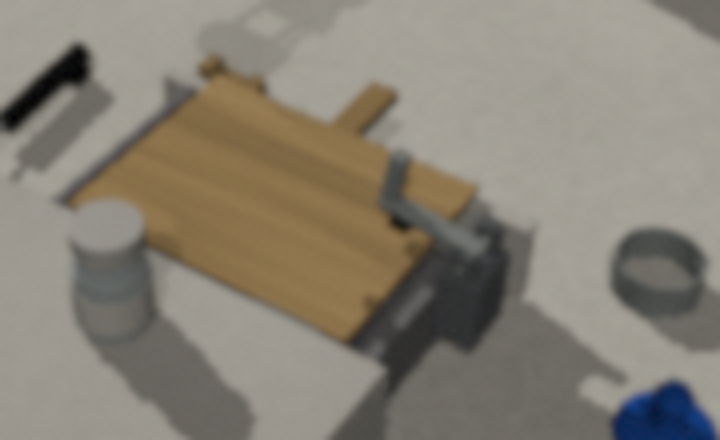

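View pics/c2.png

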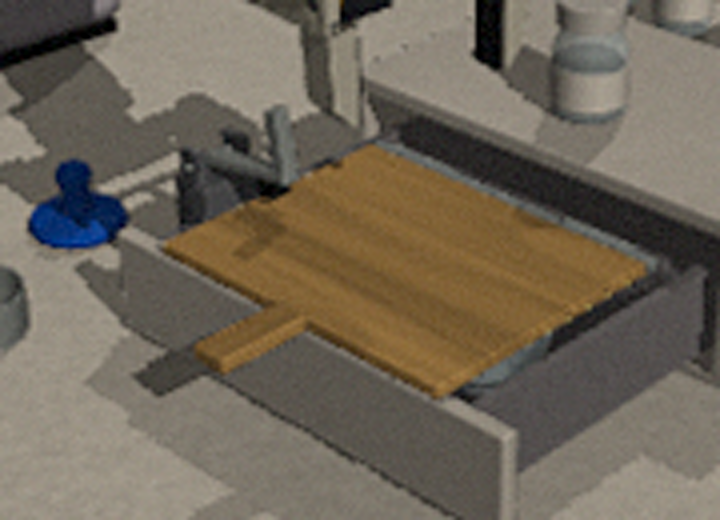

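```bash
python3 -m crank '[[0.016,0.05,0,0,0,0.037],[0.032,0.1,0,0,0,0.073],[0.032,0.1,0,0,0,0.073],[0.032,0.1,0,0,0,0.073]]'
python3 - <<'E'
from h import *
from station import env
s=snap(env,'wrist','w1')
W=world(s)
a=np.radians(4.2);R=np.array([[np.cos(a),-np.sin(a),0],[np.sin(a),np.cos(a),0],[0,0,1]])
H=np.array([.6678,.0818,0])
U=(W-H)@R*1000;x,y,z=U[...,0],U[...,1],U[...,2]
hsv=cv2.cvtColor(s['p'],cv2.COLOR_RGB2HSV)
m=(hsv[...,0]>8)&(hsv[...,0]<25)&(hsv[...,1]>90)&(hsv[...,2]>60)&(abs(z-82)<7)
P=U[m&(x<-190)&(x>-245)&(abs(y)<40)]
if len(P):print('tab',P[:,0].min(),np.percentile(P[:,1],[1,50,99]),np.polyfit(P[:,0],P[:,1],1))
for y0 in (-50,20,60): 
  q=m&(abs(y-y0)<6); 
  if q.any(): print(y0,np.percentile(x[q],[.5,99.5]))
for x0 in (-150,-60,-30):
  q=m&(abs(x-x0)<6); 
  if q.any(): print(x0,np.percentile(y[q],[.5,99.5]))
q=(x>-140)&(x<-70)&(y>40)&(y<175)&(z>92)&(z<170)
for y0 in range(50,180,5):
    k=q&(abs(y-y0)<2.5)
    if k.sum()>2: print('   y',y0,'n',k.sum(),'z %.0f %.0f'%tuple(np.percentile(z[k],[50,97])),'x',np.percentile(x[k],[3,97]).round())
t=q&(z>140); print('pegtop',np.median(U[t],0),np.percentile(U[t],[2,98],axis=0), np.median(W[t],0))
E
```

```text
time_s: 0.65
eef_pos: [0.5567, 0.0998, 0.2918]
eef_rot: [3.141, 0.001, 0.073]
contact_force: [0.2, 0.2, 0.6]
finger_gap: 0.0917
tab -237.1820140310805 [-10.49235932   1.55688275  12.88938421] [1.68240936e-03 2.04291167e+00]
-50 [-177.07508051  -23.15489507]
20 [-177.45214643   -8.00462919]
60 [-177.19997422   -7.93679523]
-150 [-69.67104553 110.04644917]
-60 [-69.40453339 110.06463194]
-30 [-69.55897141 110.05601389]
   y 75 n 15 z 118 119 x [-112.  -99.]
   y 80 n 27 z 135 148 x [-112. -100.]
   y 85 n 87 z 149 151 x [-112. -100.]
   y 90 n 93 z 148 150 x [-112. -100.]
   y 95 n 108 z 110 148 x [-112.  -99.]
   y 100 n 70 z 108 110 x [-112.  -99.]
   y 105 n 70 z 107 109 x [-112.  -99.]
   y 110 n 84 z 107 108 x [-112.  -99.]
   y 115 n 70 z 106 108 x [-112.  -99.]
   y 120 n 84 z 105 107 x [-112.  -99.]
   y 125 n 70 z 105 106 x [-112.  -99.]
   y 130 n 84 z 104 105 x [-112.  -99.]
   y 135 n 117 z 103 108 x [-125.  -86.]
   y 140 n 195 z 106 109 x [-125.  -86.]
   y 145 n 272 z 102 108 x [-128.  -83.]
   y 150 n 181 z 106 108 x [-126.  -85.]
   y 155 n 44 z 107 108 x [-126.  -85.]
pegtop [-105.61660865   87.74700806  148.39598515] [[-111.52067472   81.80045591  145.97260837]
 [ -99.641649     93.36571909  150.40971094]] [0.5559637  0.16155634 0.14839599]
```

View pics/w1.png

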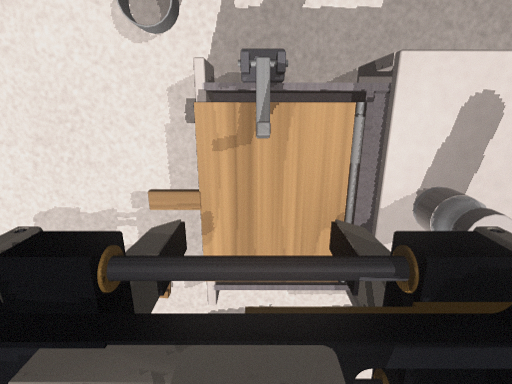

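The peg top is at about (263,128), at unit coordinates (-105.6, 88, 149) mm, which puts the lever at about 0.16 rad. The flap and tab edges agree with my unit frame to within about 2 mm. Now I'll grip the peg.

```bash
python3 -m crank '[[0,0.045,0,0,0,0],[0,0.06,-0.02,0,0,0],[0,0.06,-0.065,0,0,0],[0,0.06,-0.09,0,0,0],[0,0.06,-0.107,0,0,0],[0,0.06,-0.107,0,0,0],[0,0.06,-0.107,0,0,0]]' && python3 -m crank '[[0,0,0,0,0,0],[0,0,0,0,0,0],[0,0,0,0,0,0],[0,0,0,0,0,0],[0,0,0,0,0,0],[0,0,0,0,0,0]]' 1
python3 - <<'E'
from h import *
from station import env
print(env.get_obs()['contact_force'],env.get_obs()['finger_gap'])
s=snap(env,'side','s2');snap(env,'wrist','w2')
cv2.imwrite('pics/s2c.png',cv2.resize(s['p'][90:260,140:340,::-1],None,fx=3.5,fy=3.5))
E
```

```text
time_s: 1.58
eef_pos: [0.5575, 0.1593, 0.1862]
eef_rot: [-3.142, -0.001, 0.072]
contact_force: [-0.1, -0.3, 0.1]
finger_gap: 0.0919
time_s: 2.33
eef_pos: [0.557, 0.16, 0.1852]
eef_rot: [3.142, -0.0, 0.073]
contact_force: [-0.1, 0.0, 0.3]
finger_gap: 0.0363
[-0.09645528  0.04723583  0.33563414] 0.03634853147148087
```

View pics/s2c.png

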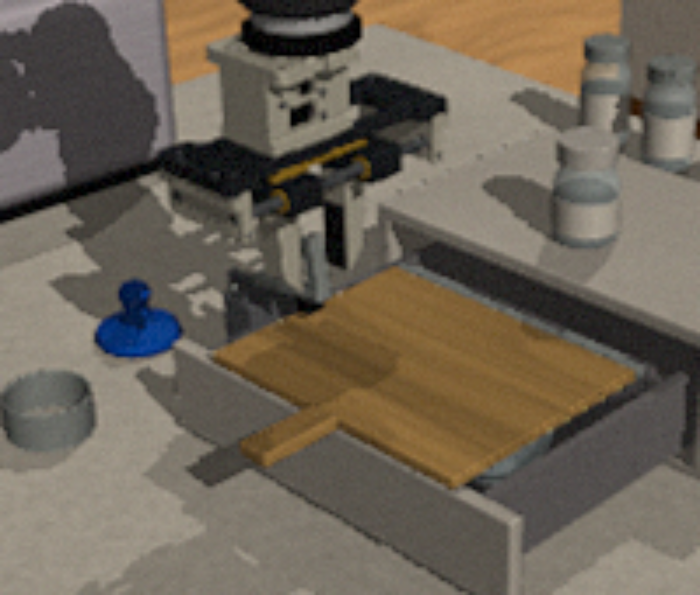

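View pics/w2.png

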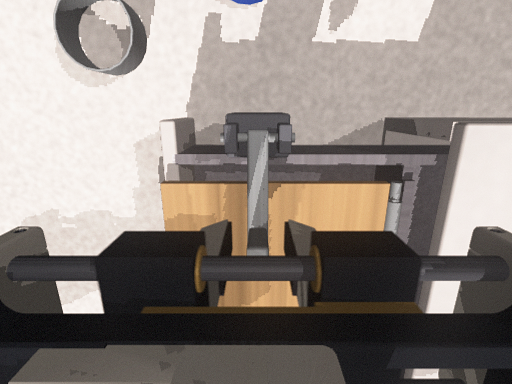

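The fingers straddle the peg, centred at about column 257 in the wrist picture, and they are still closing (36 mm open). I'll let them finish.

```bash
python3 -m crank '[[0,0,0,0,0,0],[0,0,0,0,0,0],[0,0,0,0,0,0],[0,0,0,0,0,0],[0,0,0,0,0,0]]' 1
python3 - <<'E'
import numpy as np
y0=.160;z0=.185-.047
H=np.array([.6678,.0818]);c,s=np.cos(np.radians(4.2)),np.sin(np.radians(4.2))
# grip in the lever frame: angle .16, g
th0=.16
def P(th,g=30): return 145-65*np.cos(th)+g*np.sin(th), 98+65*np.sin(th)+g*np.cos(th)
a=np.array(P(th0))
for th in np.append(np.arange(.3,1.8,.15),1.82):
    b=np.array(P(th))-a; print(round(th,2),'dx %.4f dy %.4f dz %.4f'%(-b[0]*s/1000,b[0]*c/1000,b[1]/1000))
E
```

```text
time_s: 3.05
eef_pos: [0.5569, 0.16, 0.1852]
eef_rot: [3.142, 0.0, 0.073]
contact_force: [-1.0, -0.2, 0.2]
finger_gap: 0.0119
0.3 dx -0.0005 dy 0.0061 dz 0.0079
0.45 dx -0.0010 dy 0.0139 dz 0.0153
0.6 dx -0.0017 dy 0.0226 dz 0.0215
0.75 dx -0.0024 dy 0.0322 dz 0.0263
0.9 dx -0.0031 dy 0.0424 dz 0.0296
1.05 dx -0.0039 dy 0.0529 dz 0.0313
1.2 dx -0.0047 dy 0.0636 dz 0.0315
1.35 dx -0.0055 dy 0.0742 dz 0.0300
1.5 dx -0.0062 dy 0.0845 dz 0.0270
1.65 dx -0.0069 dy 0.0942 dz 0.0225
1.82 dx -0.0077 dy 0.1042 dz 0.0156
```

```bash
python3 -m crank '[[-0.0005,0.006,0.008,0,0,0],[-0.001,0.014,0.0155,0,0,0],[-0.0017,0.0225,0.0215,0,0,0],[-0.0024,0.032,0.0265,0,0,0],[-0.0031,0.0425,0.0295,0,0,0],[-0.0031,0.0425,0.0295,0,0,0]]'
```

```text
time_s: 3.8
eef_pos: [0.5537, 0.2035, 0.2159]
eef_rot: [-3.141, -0.001, 0.074]
contact_force: [-2.5, -3.1, 3.2]
finger_gap: 0.0117
```

```bash
python3 -m crank '[[-0.0008,0.0105,0.002,0,0,0],[-0.0016,0.021,0.002,0,0,0],[-0.0024,0.0315,0.0005,0,0,0],[-0.0031,0.042,-0.0025,0,0,0],[-0.0038,0.0515,-0.007,0,0,0],[-0.0046,0.0615,-0.014,0,0,0],[-0.0046,0.0615,-0.014,0,0,0]]'
python3 - <<'E'
from h import *
from station import env
o=env.get_obs();print(o['contact_force'],o['eef_pos'])
s=snap(env,'side','s3');snap(env,'wrist','w3')
cv2.imwrite('pics/s3c.png',cv2.resize(s['p'][90:260,140:340,::-1],None,fx=3.5,fy=3.5))
E
```

```text
time_s: 4.68
eef_pos: [0.5492, 0.2661, 0.2015]
eef_rot: [-3.139, -0.002, 0.074]
contact_force: [-2.1, 2.6, 4.2]
finger_gap: 0.0116
[-2.06395318  2.55670014  4.19894612] [0.54916583 0.26609062 0.20145677]
```

View pics/s3c.png

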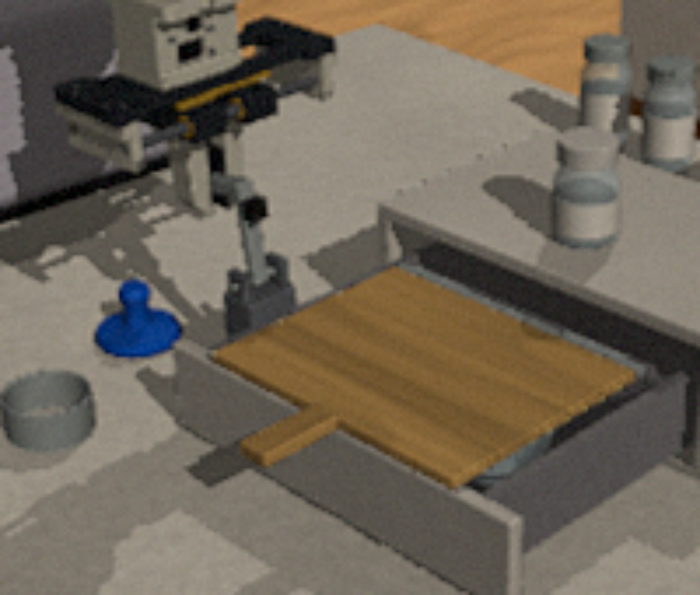

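View pics/w3.png

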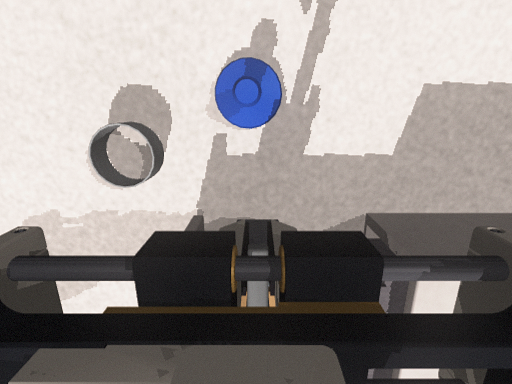

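The lever now leans outwards, with its rubber foot facing the flap. In the side crop its end is at about (235,190), past upright. I'll release it and rise clear.

```bash
python3 -m crank '[[0,0,0,0,0,0],[0,0,0,0,0,0],[0,0,0,0,0,0],[0,0,0,0,0,0],[0,0,0,0,0,0],[0,0,0,0,0,0]]' -0.3 && python3 -m crank '[[0,0,0.03,0,0,0],[0,0,0.07,0,0,0],[0,0,0.1,0,0,0],[0,0,0.1,0,0,0]]'
python3 - <<'E'
from h import *
from station import env
o=env.get_obs();print(o['contact_force'],o['joint_pos'])
s=snap(env,'side','s4');w=snap(env,'scene','sc4')
a=np.radians(4.2);R=np.array([[np.cos(a),-np.sin(a),0],[np.sin(a),np.cos(a),0],[0,0,1]])
H=np.array([.6678,.0818,0])
for n,q in(('side',s),('scene',w)):
    U=(world(q)-H)@R*1000;x,y,z=U[...,0],U[...,1],U[...,2]
    k=(x>-125)&(x<-85)&(y>110)&(y<215)&(z>112)&(z<185)
    for z0 in range(115,185,8):
        j=k&(abs(z-z0)<4)
        if j.sum()>2: print(n,z0,j.sum(),np.percentile(y[j],[3,50,97]).round())
cv2.imwrite('pics/s4c.png',cv2.resize(np.hstack([s['p'][90:260,140:300,::-1],w['p'][120:290,250:410,::-1]]),None,fx=2.4,fy=2.4))
E
```

```text
time_s: 5.52
eef_pos: [0.5494, 0.264, 0.2007]
eef_rot: [3.142, -0.0, 0.073]
contact_force: [-0.5, 0.4, 0.4]
finger_gap: 0.0592
time_s: 6.02
eef_pos: [0.5501, 0.2643, 0.3034]
eef_rot: [-3.14, -0.006, 0.073]
contact_force: [0.6, -0.3, -0.7]
finger_gap: 0.0598
[ 0.6071199  -0.29653805 -0.74679792] [ 3.22384663e-01  4.91214820e-01  1.25826932e+00 -1.68765655e-05
  1.38641800e+00  2.49398268e-01]
side 115 17 [140. 144. 149.]
side 123 20 [140. 144. 147.]
side 131 17 [143. 145. 150.]
side 139 16 [143. 146. 150.]
side 147 26 [134. 140. 152.]
side 155 46 [136. 145. 189.]
side 163 60 [145. 166. 192.]
side 171 15 [148. 153. 164.]
scene 115 10 [146. 151. 153.]
scene 123 7 [148. 151. 154.]
scene 131 11 [148. 153. 155.]
scene 139 11 [149. 153. 156.]
scene 147 19 [140. 151. 157.]
scene 155 46 [142. 156. 196.]
scene 163 84 [144. 178. 197.]
scene 171 28 [154. 161. 177.]
```

View pics/s4c.png

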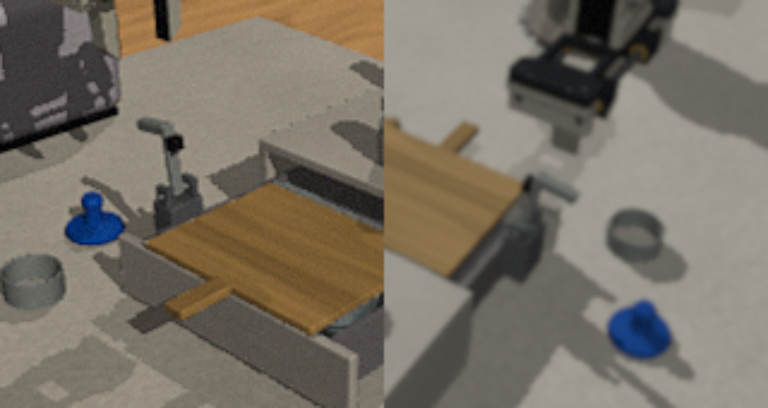

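The lever stays at about 1.7 rad: the peg end is near unit y 196, z 158, and the foot is at y 134 or more, against a flap edge at 110. Next I'll go over the tab with the jaws turned to close along the hinge line.

```bash
python3 -m crank '[[-0.01,-0.02,0,0,0,0.175],[-0.02,-0.042,0,0,0,0.35],[-0.031,-0.064,0,0,0,0.525],[-0.042,-0.086,0,0,0,0.7],[-0.053,-0.108,0,0,0,0.875],[-0.064,-0.13,0,0,0,1.05],[-0.075,-0.153,0,0,0,1.225],[-0.086,-0.176,0,0,0,1.4],[-0.0958,-0.1973,-0.02,0,0,1.571],[-0.0958,-0.1973,-0.05,0,0,1.571],[-0.0958,-0.1973,-0.05,0,0,1.571]]'
python3 - <<'E'
from h import *
from station import env
o=env.get_obs();print(o['eef_pos'],o['eef_rot'],o['joint_pos'].round(2))
s=snap(env,'wrist','w5')
a=np.radians(4.2);R=np.array([[np.cos(a),-np.sin(a),0],[np.sin(a),np.cos(a),0],[0,0,1]])
H=np.array([.6678,.0818,0])
U=(world(s)-H)@R*1000;x,y,z=U[...,0],U[...,1],U[...,2]
hsv=cv2.cvtColor(s['p'],cv2.COLOR_RGB2HSV)
m=(hsv[...,0]>8)&(hsv[...,0]<25)&(hsv[...,1]>90)&(hsv[...,2]>60)&(abs(z-82)<7)
P=U[m&(x<-185)&(x>-245)&(abs(y)<40)]
if len(P):print('tab',len(P),P.min(0),P.max(0),np.percentile(P[:,1],[1,50,99]))
print('tcp unit',(o['eef_pos']-H)@R*1000)
E
```

```text
time_s: 7.5
eef_pos: [0.4518, 0.0665, 0.2481]
eef_rot: [-3.135, -0.001, 1.643]
contact_force: [0.2, -0.8, 1.4]
finger_gap: 0.0597
[0.45178181 0.06654414 0.24811981] [-3.13473033e+00 -7.80455319e-04  1.64326121e+00] [-0.02  0.27  1.77  0.    1.12 -1.67]
tab 1233 [-238.59684556  -11.04538586   79.31855172] [-185.00566876   12.47405143   84.31888648] [-10.86787498   0.28807476  12.25430918]
tcp unit [-216.55537551    0.60589525  248.11981378]
```

View pics/w5.png

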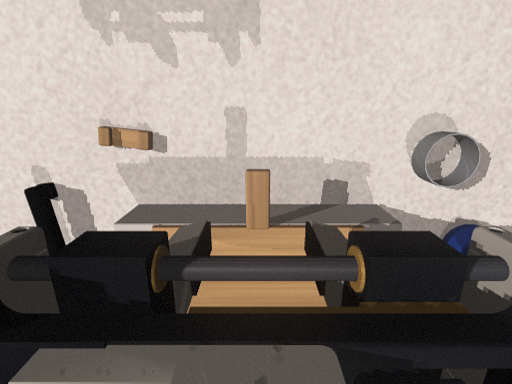

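The tab is centred between the fingers at about (258,198). I'll lower and close.

```bash
python3 -m crank '[[0.001,0,-0.04,0,0,0],[0.001,0,-0.08,0,0,0],[0.001,0,-0.11,0,0,0],[0.001,0,-0.1255,0,0,0],[0.001,0,-0.1255,0,0,0],[0.001,0,-0.1255,0,0,0]]' && python3 -m crank '[[0,0,0,0,0,0],[0,0,0,0,0,0],[0,0,0,0,0,0],[0,0,0,0,0,0],[0,0,0,0,0,0],[0,0,0,0,0,0],[0,0,0,0,0,0]]' 1
python3 - <<'E'
from h import *
from station import env
o=env.get_obs();print(o['contact_force'])
s=snap(env,'side','s6')
cv2.imwrite('pics/s6c.png',cv2.resize(s['p'][90:260,140:340,::-1],None,fx=3.5,fy=3.5))
c,sn=np.cos(np.radians(4.2)),np.sin(np.radians(4.2))
for d in list(range(5,50,5))+[50]:
    t=np.radians(d);dx=.215*(1-np.cos(t)); print(d,'%.4f %.4f %.4f'%(dx*c,dx*sn,.215*np.sin(t)))
E
```

```text
time_s: 8.3
eef_pos: [0.4553, 0.0669, 0.1262]
eef_rot: [3.14, 0.0, 1.644]
contact_force: [-0.6, -1.1, 0.2]
finger_gap: 0.0592
time_s: 9.18
eef_pos: [0.4545, 0.0667, 0.1253]
eef_rot: [3.141, -0.0, 1.644]
contact_force: [-0.9, 0.4, 1.9]
finger_gap: 0.0236
[-0.9106973   0.41004355  1.92468849]
5 0.0008 0.0001 0.0187
10 0.0033 0.0002 0.0373
15 0.0073 0.0005 0.0556
20 0.0129 0.0009 0.0735
25 0.0201 0.0015 0.0909
30 0.0287 0.0021 0.1075
35 0.0388 0.0028 0.1233
40 0.0502 0.0037 0.1382
45 0.0628 0.0046 0.1520
50 0.0766 0.0056 0.1647
```

View pics/s6c.png

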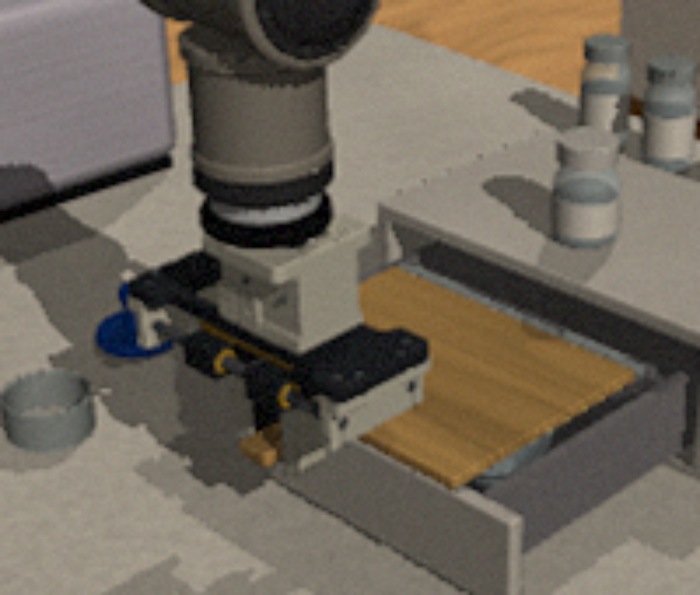

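Gripped, at 23.6 mm on the 24 mm tab. Lifting along the arc.

```bash
python3 -m crank '[[0.0002,0,0.009,0,0,0],[0.0008,0,0.0187,0,0,0],[0.0018,0.0001,0.028,0,0,0],[0.0033,0.0002,0.0373,0,0,0],[0.0073,0.0005,0.0556,0,0,0],[0.0129,0.0009,0.0735,0,0,0],[0.0201,0.0015,0.0909,0,0,0],[0.0201,0.0015,0.0909,0,0,0]]'
python3 - <<'E'
from h import *
from station import env
o=env.get_obs();print(o['contact_force'],o['wrist_torque'],o['eef_pos'])
s=snap(env,'side','s7')
cv2.imwrite('pics/s7c.png',cv2.resize(s['p'][60:260,140:340,::-1],None,fx=3,fy=3))
E
```

```text
time_s: 10.22
eef_pos: [0.4748, 0.0682, 0.2171]
eef_rot: [3.14, 0.0, 1.644]
contact_force: [-0.2, -0.9, -2.7]
finger_gap: 0.0234
[-0.16203086 -0.86411385 -2.71921858] [-0.05522396 -0.09032281 -0.04919639] [0.47482224 0.06816852 0.21713219]
```

View pics/s7c.png

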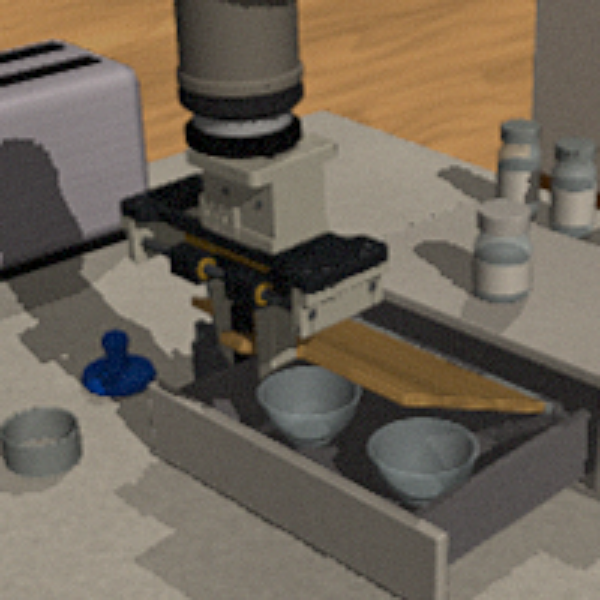

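The flap follows, with both ramekins undisturbed and force under 3 N. Continuing to 50°.

```bash
python3 -m crank '[[0.004,0.0003,0.0085,0,0,0],[0.0086,0.0006,0.0166,0,0,0],[0.0187,0.0013,0.0324,0,0,0],[0.0301,0.0022,0.0473,0,0,0],[0.0427,0.0031,0.0611,0,0,0],[0.0495,0.0036,0.0676,0,0,0],[0.0565,0.0041,0.0738,0,0,0],[0.0565,0.0041,0.0738,0,0,0],[0.0565,0.0041,0.0738,0,0,0],[0.0565,0.0041,0.0738,0,0,0]]'
cat > meas.py <<'E'
import sys
from h import *
from station import env
o=env.get_obs();print(o['time_s'],o['contact_force'],o['wrist_torque'],o['finger_gap'])
a=np.radians(4.2);R=np.array([[np.cos(a),-np.sin(a),0],[np.sin(a),np.cos(a),0],[0,0,1]])
H=np.array([.6678,.0818,0])
g=(o['eef_pos']+[0,0,-.047]-H)@R*1000;print('grasp unit',g,'ang',np.degrees(np.arctan2(g[2]-78,-g[0])))
for n in('side','scene'):
    s=snap(env,n,n+sys.argv[1])
    U=(world(s)-H)@R*1000;x,y,z=U[...,0],U[...,1],U[...,2]
    hsv=cv2.cvtColor(s['p'],cv2.COLOR_RGB2HSV)
    m=(hsv[...,0]>8)&(hsv[...,0]<25)&(hsv[...,1]>90)&(hsv[...,2]>40)&(x<-5)&(x>-200)&(abs(y)<115)&(z>85)&(z<240)
    m=cv2.erode(m.astype(np.uint8),np.ones((3,3)))>0
    P=U[m]
    if len(P)>30:
        Q=P[:,[0,2]]; 
        for _ in range(5):
            c=np.median(Q,0);_,_,V=np.linalg.svd(Q-Q.mean(0),full_matrices=False);r=abs((Q-Q.mean(0))@V[1]);Q=Q[r<max(3,2.5*np.median(r))]
        v=V[0]*(-np.sign(V[0,0])); print(n,len(Q),'plate angle',np.degrees(np.arctan2(v[1],-v[0])),'offset from hinge',(Q.mean(0)-[0,78])@np.array([v[1],-v[0]]))
    k=(x>-125)&(x<-85)&(y>120)&(y<215)&(z>112)&(z<185)
    print(n,'lever',[(z0,np.percentile(y[k&(abs(z-z0)<5)],[3,50,97]).round()) for z0 in (120,140,160) if (k&(abs(z-z0)<5)).sum()>2])
    cv2.imwrite(f'pics/{n}{sys.argv[1]}c.png',cv2.resize(s['p'][40:290,140:420,::-1],None,fx=2.3,fy=2.3))
E
python3 meas.py 8
```

```text
time_s: 11.52
eef_pos: [0.5309, 0.0722, 0.2899]
eef_rot: [-3.141, 0.0, 1.644]
contact_force: [-1.1, -2.6, -1.3]
finger_gap: 0.0236
11.525 [-1.07097231 -2.59631378 -1.28968245] [-0.28689889  0.29507613  0.01189378] 0.023582540404824482
grasp unit [-137.23154402    0.48204158  242.88984908] ang 50.23067633402491
side 390 plate angle 50.25868635920253 offset from hinge -3.3094168011570777
side lever [(120, array([141., 143., 147.])), (140, array([140., 146., 150.])), (160, array([135., 155., 192.]))]
scene 4299 plate angle 49.827309157191955 offset from hinge 3.854268541861928
scene lever [(120, array([147., 151., 154.])), (140, array([149., 155., 157.])), (160, array([142., 177., 197.]))]
```

View pics/side8c.png

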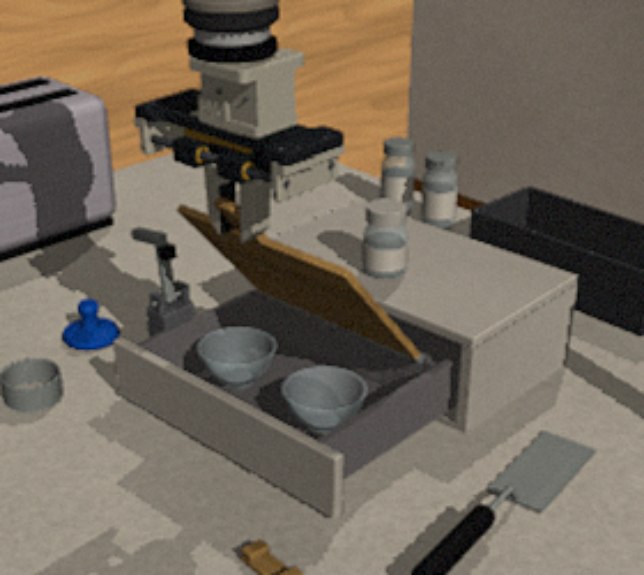

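View pics/scene8c.png

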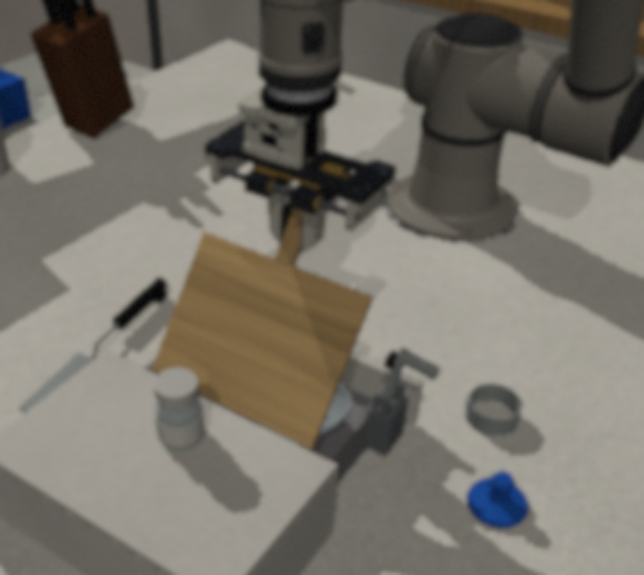

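All three measures of the flap angle agree at about 50°, the lever is open, and everything else is in place. I'll hold for a second to check for creep.

```bash
python3 -m crank '[[0,0,0,0,0,0],[0,0,0,0,0,0],[0,0,0,0,0,0],[0,0,0,0,0,0],[0,0,0,0,0,0],[0,0,0,0,0,0],[0,0,0,0,0,0],[0,0,0,0,0,0]]' && python3 meas.py 9
python3 - <<'E'
from station import env
print(abs(env.get_obs()['joint_velocities']).max()); env.job_done()
E
```

```text
time_s: 12.62
eef_pos: [0.5311, 0.0723, 0.29]
eef_rot: [-3.142, 0.0, 1.644]
contact_force: [-2.6, -3.6, 1.1]
finger_gap: 0.0236
12.625 [-2.58572606 -3.63086323  1.05495046] [-0.50571583  0.6155761  -0.08404948] 0.023569643875507734
grasp unit [-137.06053656    0.51452227  242.99674429] ang 50.284051720503456
side 434 plate angle 50.181496585370034 offset from hinge -3.051791936044865
side lever [(120, array([141., 144., 149.])), (140, array([138., 146., 151.])), (160, array([136., 152., 191.]))]
scene 4233 plate angle 49.95757298977315 offset from hinge 3.7339760298568834
scene lever [(120, array([146., 152., 154.])), (140, array([149., 154., 157.])), (160, array([142., 175., 197.]))]
0.0017827288061163982
the job is handed in; nothing more can be done
```

The job is done and handed in at about 12.6 s. The clamp lever is open, and the arm is still holding the flap by its tab at about 50°.

**Lever:** I gripped the peg, swung the lever over and let go. It stayed at about 1.7 rad, past upright and clear of the flap. I had aimed for about 1.8 rad.

**Flap:** I pinched the tab across its width and lifted it along the arc. After a one-second hold, the flap angle read:

| Measure | Angle |
|---|---|
| Gripper position | 50.3° |
| Side camera | 50.2° |
| Scene camera | 50.0° |

**At rest:** the angle did not creep during the hold, and joint speeds were below 0.002 rad/s. The tab was still gripped at 23.6 mm. The forces read after each move and during the hold stayed below about 6 N.

**Other items:** nothing else looks moved in the pictures, though I judged that by eye and did not measure each item.

**Disagreement:** the two cameras place the plate about 7 mm apart along its normal, and the lever a few mm apart in y. The angles above still agree to within 0.4°.

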